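Tip the specimen carton over and press its lid home in the sealing dock

ROBOT

A 7-joint arm with a two-finger parallel gripper is mounted at the origin on the work surface. World frame = base frame: x ahead of the robot, y to its left, z up, the work surface at z = 0. Lengths are in m, angles in rad, forces in N, time in s.
With the tool pointing down it reaches from about 0.35 to 0.9 m from the base axis. Payload 8.1 kg.
Tool frame: the origin (TCP) lies on the centre line of the jaws, within the pads' length; the fingertips stand env.tcp_to_tips ahead of it and the grasp point (between the pads) lies 3 mm ahead of it (env.tcp_to_tips is the distance from the TCP to the fingertips, in m); z points along the fingers, y is the line along which they close (so a half turn about z gives the same grasp; the last joint's range is limited). The gripper opens to 92 mm and grips with 3 to 60 N. Pads are 19 mm wide; open, the fingers measure 130 mm over their backs; the gripper's body (75 mm by 190 mm) begins 47 mm behind the grasp point.
Start: joints at [-1.405, 0.434, 0.025, 1.573, -0.012, 1.134, -0.075], TCP at [0.166, 0.603, 0.249] pointing down, gripper open.
Joint ranges: [-2.62, 2.62], [-0.44, 2.09], [-1.27, 1.32], [0.08, 2.57], [-1.32, 4.46], [0.12, 2], [-2.74, 2.74]. Speed limits (rad/s): [2.22, 2.22, 3.01, 3.01, 3.14, 3.14, 3.14].

INTERFACE

Orientations are given as a unit quaternion [w, x, y, z].
In Python, from bench import env gives the robot as it stands.
- The arm moves only by the shell command python3 -m handwheel 'ROWS'. ROWS is JSON, a list that holds one entry, the list of rows, each a list of 7 numbers: the finger opening in cm, from 0 to 9.18, then the shift along the tool's x, y, z in cm, then the turn, a rotation vector about the tool's x, y, z in units of 8 degrees (1.0 is 8 degrees). In form: [[[fingers, x, y, z, rx, ry, rz], ...]]. A call has 1 to 20 rows; each row shifts and turns the commanded pose from where the row before left it, along the tool's axes as they then stand; what a row does not reach is not made up. A row lasts 1/8 s, in which the tool goes at most 62.5 mm and 10.7 degrees, less where a joint would pass 70% of its speed; a pose out of reach is approached as far as the arm can. A call is refused whole if a number of a shift passes 6.25 or a number of a turn 1, either way. A call with a gripper value outside its range is refused whole. The fingers move at their own pace and stop on an object; the grip force is fixed at half the most. Time passes only in rows, so rows that do not move let the fingers close. It gives the time, the measured TCP pose, the force, the opening and the grip force at its end, in the units of the state.
- env.read_state(): the state, without advancing time (a new reading comes with each control period).
- env.camera(name): name is "side" or "top"; returns a dict with "pixels" (400x640x3 uint8, red, green, blue), "z_map" (400x640 float32, m along the optical axis (not along the pixel's ray), 0 where there is no reading), "fov_y" (degrees; the focal length in pixels is half the picture's height over the tangent of half this angle, whatever the lens; pixels are square), "cx", "cy" (the principal point, pixels), "distortion" ([k1, k2, p1, p2, k3] as OpenCV has them; the pictures are not rectified), "R" (3x3) and "t" (3): a world point X has camera coordinates R X + t. Camera axes: x right, y down, z forward; pixel columns grow to the right and rows downward; lengths in m; the calibration is good to about 2 mm. A picture is of the moment at which its call begins.
- env.hand_in(): hands the job in; it is judged then, once.
The state is a dict: "clock": time; "joint_pos": joint angles; "qvel": joint speeds; "tau": joint torques, N m; "ee_pos": TCP position; "tool_rot": TCP orientation; "wrist_force": force on the tool from outside, world axes, zero at the start; "wrist_torque": the same for the moment, N m; "width": finger opening in m; "gripper_force": force on a finger pad.
Only numpy, scipy, OpenCV 4.12 (cv2) and the standard library are available. Lean on these libraries where they do the work, as an engineer would, in place of code of your own. Each camera call takes 0.05 s, during which the arm holds its last target. There are 200 camera calls.

TASK

Tip the tall white carton with the tan top over onto its side where it stands, along the grey lane, so that its tan lid end points at the black end plate. Then slide it along the lane, between the blue guides, until the whole lid is flush and square against the end plate, keep it pressed there with about 15 N (never above 24 N) for one second so that the lid's seal takes, and back away, leaving the carton there. Do not lift the carton, and leave the green carton, the capped jar, the white roll and the red jar lid where they are.

Things in the scene. Friction and masses are not known exactly. Their poses are not given: they have to be found in the camera images.
- carton: Tall white closed carton, tan lid, rigid, 75 x 100 x 210 mm (own x, y, z), 0.18 to 0.35 kg, evenly filled. Origin: centre of its foot (the face it stands on at the start); z from foot to lid; x (roughly along the lane) is the way to tip it. It stands upright on the lane's free end. Lying on the lane, its origin is 45.5 mm above the bench and its upper face 83 mm.
- carton_top (a point): Centre of the carton's tan lid face, 210 mm from the foot along the carton's z; axes as the carton's.
- dock: Sealing dock, fixed to the bench: flat grey base plate 480 (x) x 190 (y) x 8 mm (z), whose upper face is the lane. Origin: centre of its underside; x runs along the lane from the free end, where the carton stands (foot centre at x -190 to -160 mm, y within 10 mm, turned up to 0.1 rad), to the end plate; z up. A grey block 83 mm high closes that end.
- head: The dock's fixed head with the black end plate on it. Origin and axes are the dock's. Two blue guides, tops 48 mm above the bench, begin at x = 92 mm about 150 mm apart, close in to 106 mm apart at x = 144 mm, then run parallel. Between them stands the end plate, 104 mm wide, 74 mm high, square to the lane, clamped rigidly at a place that differs each time and is not measured: its face is at x = 170 to 200 mm.
- pocket (a point): Point on the lane's middle line, 8 mm above the bench and 170 mm along the dock's x: the nearest place to the guides' mouth where the end plate's face can be; axes as the dock's. The plate must be found by feel or sight: it gives less than 1 mm under 15 N. Sliding the carton takes about 1 to 3 N of push. A carton that comes in askew jams on a guide or touches with one corner and must be squared.
- green_carton: Bystander: green carton with yellow marks, 90 x 90 x 190 mm, standing; origin at the centre of its underside.
- jar: Bystander: white jar with a red cap, 90 mm across, 160 mm high; origin at the centre of its underside.
- tape_roll: Bystander: white roll, 90 mm across, 25 mm high, lying flat; origin at the centre of its underside.
- jar_lid: Bystander: red jar lid lying open side up, 92 mm across, 20 mm high; origin at the centre of its underside.

How it is judged:
On the way, in this order (a step that is already met when the one before it is completed fails the run):
1. the carton lies on its side at the lane's free end, tipped where it stood, lid end toward the end plate (angle between carton's own z axis and vertical between 1.5 and 1.64 rad and height (world z) of carton between 0.041 and 0.05 m and angle between the z axis of carton and the x axis of dock, either way round below 0.5 rad and x of carton_top in the frame of dock above 0 m and x of carton in the frame of dock below -0.07 m), for 0.2 s.
2. the lid is flush against the end plate and pressed on it with 10 to 20 N for 0.7 s (angle between carton's own z axis and vertical between 1.5 and 1.64 rad and height (world z) of carton between 0.041 and 0.05 m and x of carton_top in the frame of dock above 0.163 m and angle between the z axis of carton and the x axis of dock, either way round below 0.035 rad and y of carton_top in the frame of dock between -0.0045 and 0.0045 m and contact force between carton and head between 10 and 20 N), for 0.7 s.
At the end, for the whole second after the job is handed in: The carton lies on its side on the lane between the guides, at rest, its lid in the pocket (past 163 mm along the dock), within 4.5 mm of the lane's middle line and within 0.035 rad of square to it, after having been pressed on the end plate with 10 to 20 N for 0.7 s (angle between carton's own z axis and vertical between 1.5 and 1.64 rad and height (world z) of carton between 0.041 and 0.05 m and x of carton_top in the frame of dock above 0.163 m and angle between the z axis of carton and the x axis of dock, either way round below 0.035 rad and y of carton_top in the frame of dock between -0.0045 and 0.0045 m and linear speed of carton below 0.01 m/s); the robot touches nothing.
It fails at once if the carton is pressed on the end plate or a guide with more than 24 N (contact force between carton and head above 24 N).
It fails at once if the robot pushes the carton with more than 30 N (contact force between the fingers and carton above 30 N).
It fails at once if the carton is lifted (height (world z) of carton above 0.075 m).
It fails at once if the green carton, the jar, the white roll or the red jar lid is moved by more than 20 mm (distance of any of green_carton, jar, tape_roll, jar_lid from where it was at the start of the episode above 0.02 m).
It also fails if it takes over 64 s, if anything falls off the work surface, if the arm or the gripper's body presses on something with over 40 N, if the wrist force passes 120 N, or if a joint passes its speed limit or range.

## Working session

There is one attempt and no reset: what is moved stays moved. The work goes in short steps, Python scripts to look and compute and a shell command to move; the robot and the scene stay as the last step left them, time stands still between calls to the robot, and variables do not carry over. Pictures are saved under pics/ and viewed, at most 10 in all, crops included, and the job is handed in when it is done.

```bash
ls; mkdir -p pics; python3 - <<'E'
from bench import env
import cv2,numpy as np
s=env.read_state(); print({k:np.round(v,3).tolist() for k,v in s.items()}, env.tcp_to_tips)
for n in("top","side"):
    c=env.camera(n); cv2.imwrite(f"pics/{n}0.png",c["pixels"][:,:,::-1]); np.savez(f"{n}0.npz",**c)
    print(n,c["fov_y"],c["cx"],c["cy"],c["distortion"],np.round(c["R"],3).tolist(),c["t"])
E
```

```text
pics
{'clock': 0.0, 'joint_pos': [-1.405, 0.435, 0.025, 1.574, -0.012, 1.134, -0.075], 'qvel': [-0.001, -0.0, -0.001, 0.001, 0.001, 0.002, -0.001], 'tau': [0.0, -66.784, 0.985, -31.446, -0.06, 0.043, 0.0], 'ee_pos': [0.166, 0.602, 0.248], 'tool_rot': [-0.0, 0.134, 0.991, -0.001], 'wrist_force': [0.251, -1.009, 1.039], 'wrist_torque': [0.065, 0.018, 0.035], 'gripper_force': 0.0, 'width': 0.092} 0.022
top 46.74490917282574 313.50484067761613 201.7183976947148 [0.02419778 0.         0.         0.         0.        ] [[0.02, -1.0, -0.008], [-0.99, -0.018, -0.141], [0.14, 0.011, -0.99]] [0.03162231 0.54521395 1.40027535]
side 57.795624199765136 315.02174197255874 196.24297186261003 [-0.0367645  0.         0.         0.         0.       ] [[0.709, -0.705, -0.005], [-0.524, -0.521, -0.674], [0.473, 0.481, -0.739]] [-0.37195308  0.38025419  1.20428276]
```

View pics/top0.png

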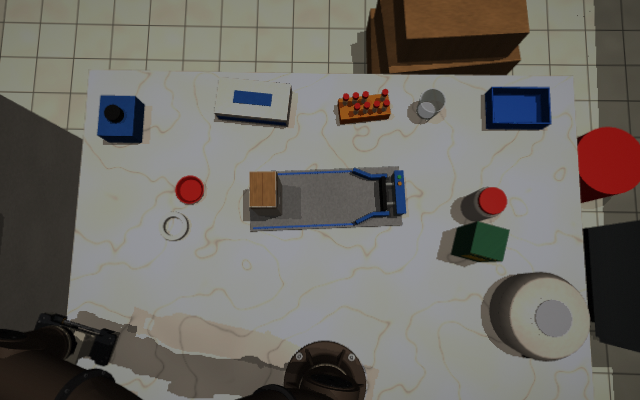

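View pics/side0.png

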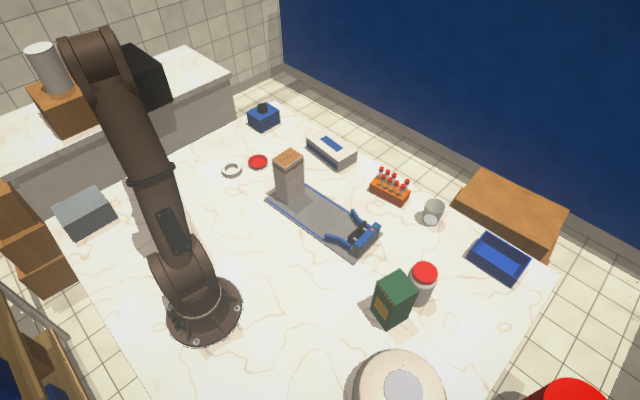

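The top view shows the carton's tan lid at about (263,190), and the lane running right (world −y) from about column 250 to the black plate at (383,193). The jar lid (190,190) and the roll (175,227) stand behind the carton. The jar (490,202) and green carton (482,242) are well beyond the dock. The side view shows the same layout, with the arm clear of the dock.

```bash
cat > h.py <<'E'
import cv2,numpy as np
def K(c):
    f=200/np.tan(np.radians(c["fov_y"])/2); return np.array([[f,0,c["cx"]],[0,f,c["cy"]],[0,0,1.]])
def cast(c,uv,z):
    p=cv2.undistortPoints(np.asarray(uv,float).reshape(-1,1,2),K(c),np.asarray(c["distortion"],float))[:,0]
    d=np.c_[p,np.ones(len(p))]@c["R"]; o=-c["R"].T@c["t"]
    return o+d*((z-o[2])/d[:,2])[:,None]
def cloud(c):
    v,u=np.nonzero(c["z_map"]>0); zz=c["z_map"][v,u]
    p=cv2.undistortPoints(np.c_[u,v].astype(float).reshape(-1,1,2),K(c),np.asarray(c["distortion"],float))[:,0]
    return u,v,(np.c_[p,np.ones(len(p))]*zz[:,None]-c["t"])@c["R"]
def rect(xy):
    (cx,cy),(w,h),a=cv2.minAreaRect((np.asarray(xy)*1000).astype(np.float32)); return np.round([cx,cy,w,h,a],1)
def mask(c,lo,hi,roi):
    m=cv2.inRange(cv2.cvtColor(c["pixels"],cv2.COLOR_RGB2HSV),lo,hi); k=np.zeros_like(m);a,b,x,y=roi;k[b:y,a:x]=m[b:y,a:x]; return k
def big(m):
    return max(cv2.findContours(m,cv2.RETR_EXTERNAL,cv2.CHAIN_APPROX_NONE)[0],key=cv2.contourArea)[:,0]
E
python3 - <<'E'
from h import *
c=dict(np.load("top0.npz"))
tan=mask(c,(8,60,60),(25,255,255),(235,160,300,235)); b=big(tan); print("lid",rect(cast(c,b,.218)),len(b))
g=mask(c,(0,0,30),(179,70,135),(240,160,412,240))|mask(c,(95,80,30),(130,255,255),(240,160,412,240))
b=big(g); print("dock",rect(cast(c,b,.008)),b.min(0),b.max(0))
bl=mask(c,(95,80,30),(130,255,255),(240,160,412,240))
v,u=np.nonzero(bl); w=cast(c,np.c_[u,v],.008)
for nm,s in(("up",(v<180)&(u<350)),("lo",(v>222)&(u<350))):
    print(nm,s.sum(),np.round(np.polyfit(w[s,1],w[s,0],1),4),np.round([w[s,1].min(),w[s,1].max()],3))
u,v,P=cloud(c)
def st(n,s): print(n,s.sum(),np.round(np.median(P[s],0),4),np.round(P[s].min(0),3),np.round(P[s].max(0),3))
r=(u>235)&(u<415)&(v>155)&(v<240)
s=r&(P[:,2]>.2); st("lidcl",s); print(rect(P[s][:,:2]))
st("lane",r&(abs(P[:,2]-.008)<.004)&(u>290)&(u<340)&(v>180)&(v<220))
s=r&(P[:,2]>.065)&(u>370); st("head",s); print(rect(P[s][:,:2]))
s=r&(P[:,2]>.035)&(P[:,2]<.055)&(u>340); st("guide",s)
im=cv2.resize(c["pixels"][150:245,230:420],None,fx=4,fy=4,interpolation=cv2.INTER_CUBIC); cv2.imwrite("pics/crop0.png",im[:,:,::-1])
E
```

```text
Traceback (most recent call last):
  File "h.py", line 13, in rect
    (cx,cy),(w,h),a=cv2.minAreaRect((np.asarray(xy)*1000).astype(np.float32)); return np.round([cx,cy,w,h,a],1)
                    ~~~~~~~~~~~~~~~^^^^^^^^^^^^^^^^^^^^^^^^^^^^^^^^^^^^^^^^^^
cv2.error: OpenCV(4.12.0) /io/opencv/modules/imgproc/src/convhull.cpp:143: error: (-215:Assertion failed) total >= 0 && (depth == CV_32F || depth == CV_32S) in function 'convexHull'
```

```bash
sed -i 's/np.asarray(xy)\*1000/np.asarray(xy)[:,:2]*1000/' h.py
cat > m.py <<'E'
from h import *
c=dict(np.load("top0.npz"))
tan=mask(c,(8,60,60),(25,255,255),(235,160,300,235)); b=big(tan); print("lid",rect(cast(c,b,.218)),len(b))
g=mask(c,(0,0,30),(179,70,135),(240,160,412,240))|mask(c,(95,80,30),(130,255,255),(240,160,412,240))
b=big(g); print("dock",rect(cast(c,b,.008)),b.min(0),b.max(0))
bl=mask(c,(95,80,30),(130,255,255),(240,160,412,240))
v,u=np.nonzero(bl); w=cast(c,np.c_[u,v],.008)
for nm,s in(("up",(v<180)&(u<350)),("lo",(v>222)&(u<350))):
    print(nm,s.sum(),np.round(np.polyfit(w[s,1],w[s,0],1),4),np.round([w[s,1].min(),w[s,1].max()],3))
u,v,P=cloud(c)
def st(n,s): print(n,s.sum(),np.round(np.median(P[s],0),4),np.round(P[s].min(0),3),np.round(P[s].max(0),3))
r=(u>235)&(u<415)&(v>155)&(v<240)
s=r&(P[:,2]>.2); st("lidcl",s); print(rect(P[s][:,:2]))
st("lane",r&(abs(P[:,2]-.008)<.004)&(u>290)&(u<340)&(v>180)&(v<220))
s=r&(P[:,2]>.065)&(u>370); st("head",s); print(rect(P[s][:,:2]))
s=r&(P[:,2]>.035)&(P[:,2]<.055)&(u>340); st("guide",s)
im=cv2.resize(c["pixels"][150:245,230:420],None,fx=4,fy=4,interpolation=cv2.INTER_CUBIC); cv2.imwrite("pics/crop0.png",im[:,:,::-1])
E
python3 m.py
```

```text
lid [551.8 180.   99.6  73.8   1.1] 123
dock [560.9   7.2 197.1 521.8   3.5] [243 166] [407 232]
up 172 [-0.0603  0.647 ] [-0.069  0.161]
lo 236 [-0.0599  0.4767] [-0.071  0.232]
lidcl 1029 [0.5517 0.1799 0.2178] [0.502 0.142 0.201] [0.603 0.219 0.224]
[552.8 180.4  99.8  74.4   1.9]
lane 1524 [0.5551 0.0382 0.0077] [ 0.492 -0.039  0.004] [0.618 0.116 0.012]
head 580 [ 0.5735 -0.2118  0.0812] [ 0.509 -0.234  0.065] [ 0.641 -0.162  0.095]
[ 573.6 -198.6  131.8   67.4    3.9]
guide 383 [ 0.5618 -0.1454  0.0472] [ 0.48  -0.228  0.035] [ 0.655 -0.079  0.055]
```

View pics/crop0.png

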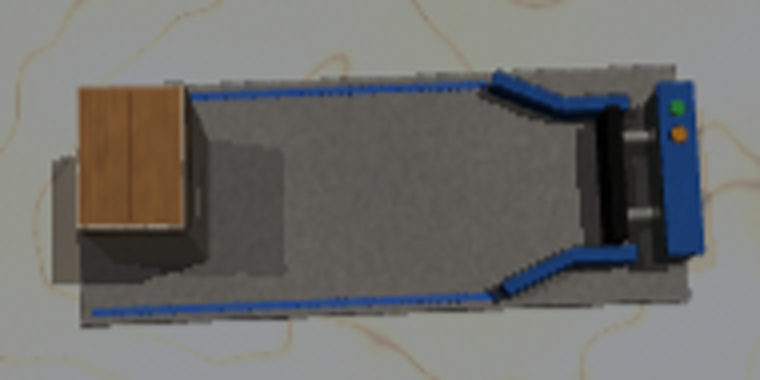

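The crop shows blue edge stripes, so the lane's direction is measurable (about 3.4° off −y). The carton is near the lane's middle and turned about −2°. The plate's face is at about crop column 600, px 380.

```bash
cat >> h.py <<'E'
from scipy.spatial.transform import Rotation as Ro
A=np.radians(-90+3.435); D=np.array([np.cos(A),np.sin(A)]); N=np.array([-D[1],D[0]])
M0=np.array([.5619,0.]) # point on middle line
S0=0.0  # dock-x of M0 (set after measuring)
def todock(p): p=np.asarray(p)[...,:2]-M0; return np.stack([p@D+S0,p@N],-1)
def world(x,y,z): return np.r_[M0+D*(x-S0)+N*y,z]
def go(s,tgt):
    q=s["tool_rot"]; R=Ro.from_quat([q[1],q[2],q[3],q[0]])
    G=Ro.from_matrix(np.array([[-D[0],N[0],0],[-D[1],N[1],0],[0,0,-1]]))
    print("tool shift cm",np.round(R.inv().apply(tgt-s["ee_pos"])*100,2),"turn/8deg",np.round((R.inv()*G).as_rotvec(degrees=True)/8,3))
    print("aligned-frame shift cm",np.round(G.inv().apply(tgt-s["ee_pos"])*100,2))
E
python3 - <<'E'
from h import *
from bench import env
c=dict(np.load("top0.npz"))
px=np.array([[398.75,167],[402.5,224.5],[250.3,231.3]])-.5
print("corners dock",np.round(todock(cast(c,px,.008))*1000,1))
print("lid",todock([.5522,.1802])*1000)
u,v,P=cloud(c); r=(u>340)&(u<415)&(v>155)&(v<240)
dk=todock(P)*1000
s=r&(P[:,2]>.065)&(u>370); d=dk[s]; print(np.histogram(d[:,0],bins=np.arange(170,260,4)))
bk=mask(c,(0,0,0),(179,255,28),(372,165,395,220)); b=big(bk); 
print("black",np.round(todock(cast(c,b,.078))*1000,0).min(0),np.round(todock(cast(c,b,.078))*1000,0).max(0))
E
```

```text
corners dock [[ 232.7   92.1]
 [ 232.3  -92.8]
 [-247.3  -94.6]]
lid [-180.45744179    1.11431757]
(array([39, 37,  0,  0,  0,  0,  0,  1, 60, 62, 55, 63, 53, 59, 55, 28,  0,
        0,  0,  0,  0,  0]), array([170, 174, 178, 182, 186, 190, 194, 198, 202, 206, 210, 214, 218,
       222, 226, 230, 234, 238, 242, 246, 250, 254, 258]))
black [138. -55.] [178.  47.]
```

```bash
sed -i 's/^S0=0.0/S0=0.0074/' h.py; python3 - <<'E'
from h import *
from bench import env
t=world(-.245,.0005,.200); print(t); go(env.read_state(),t)
E
```

```text
[0.54727626 0.2519765  0.2       ]
tool shift cm [-46.07 -23.62   4.84] turn/8deg [-8.000e-03  7.000e-03  8.895e+00]
aligned-frame shift cm [-37.24  35.97   4.8 ]
```

```bash
python3 -m handwheel '[[[5,0,0,0,0,0,0.99],[5,0,0,0,0,0,0.99],[5,0,0,0,0,0,0.99],[5,0,0,0,0,0,0.99],[5,0,0,0,0,0,0.99],[5,0,0,0,0,0,0.99],[5,0,0,0,0,0,0.99],[5,0,0,0,0,0,0.99],[5,0,0,0,0,0,0.98],[5,0,0,0,0,0,0]]]' && python3 -m handwheel '[[[5,-3.1,3,0.4,0,0,0],[5,-3.1,3,0.4,0,0,0],[5,-3.1,3,0.4,0,0,0],[5,-3.1,3,0.4,0,0,0],[5,-3.1,3,0.4,0,0,0],[5,-3.1,3,0.4,0,0,0],[5,-3.1,3,0.4,0,0,0],[5,-3.1,3,0.4,0,0,0],[5,-3.1,3,0.4,0,0,0],[5,-3.1,3,0.4,0,0,0],[5,-3.1,3,0.4,0,0,0],[5,-3,3,0.4,0,0,0],[5,0,0,0,0,0,0],[5,0,0,0,0,0,0]]]'; python3 - <<'E'
from h import *
from bench import env
s=env.read_state(); go(s,world(-.245,.0005,.200)); print(np.round(s["wrist_force"],2),np.round(s["joint_pos"],2))
c=env.camera("top"); np.savez("top1.npz",**c)
im=cv2.resize(c["pixels"][130:260,180:420],None,fx=3,fy=3,interpolation=cv2.INTER_CUBIC); cv2.imwrite("pics/top1.png",im[:,:,::-1])
E
```

```text
clock: 1.35
ee_pos: [0.1658, 0.6024, 0.2483]
tool_rot: [0.0, 0.685, 0.728, -0.0]
wrist_force: [-0.1, 0.1, -0.4]
width: 0.0503
gripper_force: 0.0
clock: 3.1
ee_pos: [0.5469, 0.2539, 0.2004]
tool_rot: [-0.0, 0.685, 0.728, -0.0]
wrist_force: [-0.1, 0.6, -0.4]
width: 0.0499
gripper_force: 0.0
tool shift cm [-0.19  0.03  0.04] turn/8deg [-0.007 -0.002  0.01 ]
aligned-frame shift cm [-0.19  0.03  0.04]
[-0.12  0.59 -0.42] [-0.81  0.46  0.41  1.71 -0.21  1.01 -0.26]
```

View pics/top1.png

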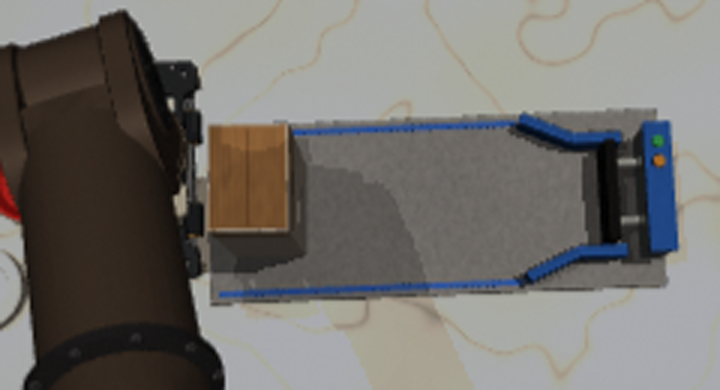

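The gripper stands about 25 mm behind the carton (fingers at crop columns 185–200, carton from 208). I'll push at fingertip height 0.178 m, slowly.

```bash
python3 -m handwheel '[[[5,-0.5,0,0,0,0,0],[5,-0.5,0,0,0,0,0],[5,-0.5,0,0,0,0,0],[5,-0.5,0,0,0,0,0],[5,-0.5,0,0,0,0,0],[5,-0.5,0,0,0,0,0],[5,-0.5,0,0,0,0,0],[5,-0.5,0,0,0,0,0],[5,-0.5,0,0,0,0,0],[5,-0.5,0,0,0,0,0],[5,-0.5,0,0,0,0,0],[5,-0.5,0,0,0,0,0],[5,-0.5,0,0,0,0,0],[5,-0.5,0,0,0,0,0],[5,-0.5,0,0,0,0,0],[5,-0.5,0,0,0,0,0]]]'; cat > look.py <<'E'
import sys
from h import *
from bench import env
n=sys.argv[1]; s=env.read_state(); print("tcp dock",np.round(todock(s["ee_pos"])*1000,1),np.round(s["ee_pos"],4),np.round(s["wrist_force"],2),s["clock"])
c=env.camera("top"); np.savez("last.npz",**c)
u,v,P=cloud(c); dk=todock(P)*1000
r=(u>235)&(u<415)&(v>155)&(v<240)&(dk[:,0]>float(sys.argv[2]))&(dk[:,0]<190)&(abs(dk[:,1])<90)
hi=r&(P[:,2]>.16);print("high pts",hi.sum(), dk[hi].min(0) if hi.any() else "")
t=r&(abs(P[:,2]-.083)<.008)
if t.sum()>50: print("lying top",t.sum(),rect(np.c_[dk[t]/1000]),"z",np.median(P[t][:,2]))
im=cv2.resize(c["pixels"][130:260,180:420],None,fx=3,fy=3,interpolation=cv2.INTER_CUBIC); cv2.imwrite(f"pics/{n}.png",im[:,:,::-1])
E
python3 look.py top2 -140
```

```text
clock: 5.15
ee_pos: [0.5521, 0.1733, 0.2007]
tool_rot: [0.0, 0.686, 0.728, -0.0]
wrist_force: [-0.2, 0.5, -0.8]
width: 0.0497
gripper_force: 0.0
tcp dock [-166.1    0.6] [0.5521 0.1733 0.2007] [-0.18  0.52 -0.77] 5.15
high pts 1931 [-139.98629933  -89.85611238]
lying top 56 [ 23.6   0.5 101.5 321.4  89.6] z 0.0768438426667411
```

```bash
python3 -m handwheel '[[[5,-0.5,0,0,0,0,0],[5,-0.5,0,0,0,0,0],[5,-0.4,0,0,0,0,0],[5,0,0,0,0,0,0],[5,0,0,0,0,0,0],[5,0,0,0,0,0,0],[5,0,0,0,0,0,0],[5,0,0,0,0,0,0]]]';python3 look.py top3 -140
```

```text
clock: 6.2
ee_pos: [0.5529, 0.1598, 0.2007]
tool_rot: [-0.0, 0.686, 0.728, 0.0]
wrist_force: [0.2, -0.5, 0.5]
width: 0.0501
gripper_force: 0.0
tcp dock [-152.6    0.6] [0.5529 0.1598 0.2007] [ 0.2  -0.54  0.53] 6.2
high pts 1149 [-139.94512334  -89.89816354]
lying top 2303 [ 2.750e+01 -2.400e+00  3.119e+02  1.043e+02  1.000e-01] z 0.08263979645077923
```

View pics/top3.png

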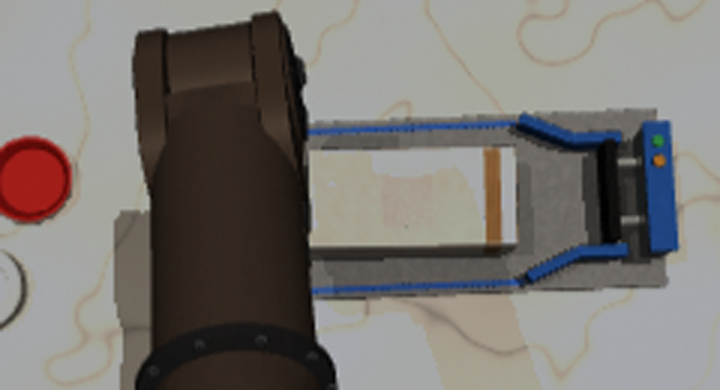

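The carton lies on its side, lid toward the plate, with the lid end at about crop column 515 and the arm covering its foot. I'll back off, go down behind it and measure.

```bash
python3 -m handwheel '[[[5,2,0,0,0,0,0],[5,2.5,0,0,0,0,0],[5,2.5,0,0,0,0,0],[5,0,0,4,0,0,0],[5,0,0,5,0,0,0],[5,0,0,4,0,0,0],[5,0,0,1.5,0,0,0],[5,0,0,0,0,0,0],[5,0,0,0,0,0,0]]]'; cat > box.py <<'E'
from h import *
from bench import env
s=env.read_state(); print("tcp dock",np.round(todock(s["ee_pos"])*1000,1),np.round(s["ee_pos"],4),np.round(s["wrist_force"],2),s["clock"])
c=env.camera("top"); u,v,P=cloud(c); dk=todock(P)*1000
def scan(n,t):
    x=dk[t][:,0]
    lo=[];hi=[];xs=[]
    for a in np.arange(np.ceil(x.min()/8)*8,x.max()-8,8):
        k=dk[t][(x>=a)&(x<a+8)][:,1]
        if len(k)>8: xs.append(a+4);lo.append(k.min());hi.append(k.max())
    f=np.polyfit(xs,(np.array(lo)+hi)/2,1); L=x.max()
    print(n,t.sum(),"x %.1f..%.1f"%(x.min(),L),"width %.1f"%np.median(np.array(hi)-lo),"slope %.4f"%f[0],"y at lid %.1f"%np.polyval(f,L),"edge slopes",np.round([np.polyfit(xs,lo,1)[0],np.polyfit(xs,hi,1)[0]],4))
scan("box",(abs(P[:,2]-.083)<.006)&(dk[:,0]>-105)&(dk[:,0]<166)&(abs(dk[:,1])<75))
# guides' parallel part, tops at z=.048
g=(abs(P[:,2]-.048)<.006)&(dk[:,0]>146)&(dk[:,0]<190)&(abs(dk[:,1])<80)
y=dk[g][:,1]
if g.sum()>20: print("guides",g.sum(),np.round([y[y<0].min(),y[y<0].max(),y[y>0].min(),y[y>0].max()],1))
p=(abs(P[:,2]-.078)<.008)&(dk[:,0]>168)&(dk[:,0]<206)&(abs(dk[:,1])<60); x=dk[p]; print("plate",p.sum(),x.min(0),x.max(0),np.polyfit(x[:,1],x[:,0],1))
cv2.imwrite("pics/box.png",cv2.resize(c["pixels"][130:260,180:420],None,fx=3,fy=3,interpolation=cv2.INTER_CUBIC)[:,:,::-1])
E
python3 box.py
```

```text
clock: 7.38
ee_pos: [0.5498, 0.2303, 0.0573]
tool_rot: [0.0, 0.686, 0.728, 0.001]
wrist_force: [0.6, -0.3, 0.8]
width: 0.0495
gripper_force: 0.0
tcp dock [-223.2    1.7] [0.5498 0.2303 0.0573] [ 0.64 -0.26  0.76] 7.375
box 1933 x -104.9..80.9 width 98.4 slope -0.0268 y at lid -4.3 edge slopes [-0.0317 -0.0219]
guides 118 [-65.1  -7.7  18.9  63.6]
plate 127 [172.46682101 -51.39179049] [184.49675185  51.1836984 ] [-9.97403028e-03  1.78262151e+02]
```

```bash
python3 -m handwheel '[[[5,-2,-0.1,0.7,0,0,0],[5,-2.5,-0.1,0,0,0,0],[5,-2,0,0,0,0,0],[5,-1,0,0,0,0,0],[5,-0.4,0,0,0,0,0],[5,-0.4,0,0,0,0,0],[5,-0.4,0,0,0,0,0],[5,-0.4,0,0,0,0,0],[5,-0.4,0,0,0,0,0],[5,-0.4,0,0,0,0,0],[5,-0.4,0,0,0,0,0],[5,-0.4,0,0,0,0,0],[5,-0.4,0,0,0,0,0],[5,-0.4,0,0,0,0,0],[5,-0.4,0,0,0,0,0],[5,-0.4,0,0,0,0,0],[5,-0.4,0,0,0,0,0],[5,0,0,0,0,0,0],[5,0,0,0,0,0,0]]]';python3 box.py; python3 - <<'E'
from h import *
from bench import env
go(env.read_state(),world(0,0,.05))
E
```

```text
clock: 9.8
ee_pos: [0.5543, 0.1025, 0.0487]
tool_rot: [0.0, 0.686, 0.728, -0.0]
wrist_force: [0.1, -0.4, -0.7]
width: 0.0499
gripper_force: 0.0
tcp dock [-95.4  -1.4] [0.5543 0.1025 0.0487] [ 0.12 -0.43 -0.75] 9.8
box 1889 x -58.6..127.4 width 98.3 slope 0.0304 y at lid 2.6 edge slopes [-0.0005  0.0612]
guides 125 [-65.   -7.6   7.7  63.8]
plate 122 [172.27294158 -51.43132357] [184.95145361  50.69044217] [-2.44500812e-03  1.78366708e+02]
tool shift cm [-9.55  0.15 -0.13] turn/8deg [-0.     0.    -0.005]
aligned-frame shift cm [-9.55  0.15 -0.13]
```

View pics/box.png

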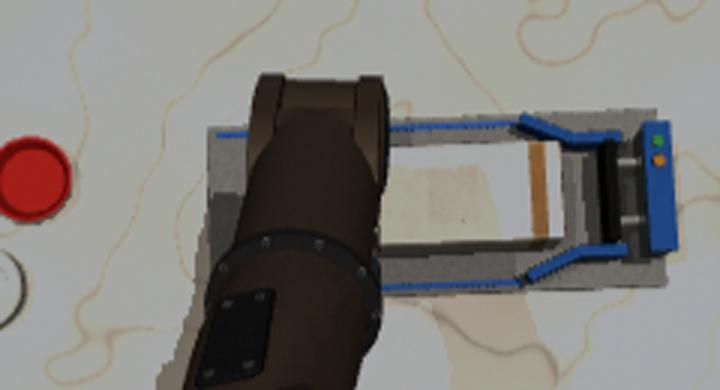

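The lid end is at about crop column 562 and just past the guides' mouth. The arm hides the foot half, so I'll fit only the visible part.

```bash
sed -i 's/(dk\[:,0\]>-105)/(dk[:,0]>X0)/; s/^from bench import env/from bench import env\nimport sys; X0=float(sys.argv[1])/' box.py; python3 box.py 5
python3 - <<'E'
from h import *
from bench import env
c=env.camera("side"); u,v,P=cloud(c); dk=todock(P)*1000
t=(abs(P[:,2]-.083)<.006)&(dk[:,0]>-100)&(dk[:,0]<166)&(abs(dk[:,1])<75)
x,y=dk[t].T
for a in range(-96,130,16):
    k=y[(x>=a)&(x<a+16)]
    if len(k): print(a+8,len(k),np.round([k.min(),k.max()],1))
E
```

```text
tcp dock [-95.5  -1.5] [0.5543 0.1026 0.0487] [ 0.66  0.03 -0.01] 9.85
box 1275 x 5.0..127.3 width 98.1 slope -0.0090 y at lid 0.1 edge slopes [-0.009 -0.009]
guides 119 [-65.1  -7.3  28.4  64.2]
plate 123 [172.21946801 -51.20709692] [184.82343571  51.24238721] [2.70927897e-03 1.78361792e+02]
-88 5 [24.4 27.9]
-72 33 [-46.   47.9]
-56 76 [-49.4  50.3]
-40 79 [-48.5  51.2]
-24 75 [-50.1  51.2]
-8 82 [-50.3  53.6]
8 78 [-49.4  48.6]
24 81 [-47.9  48.6]
40 87 [-49.2  53.3]
56 82 [-47.5  50.8]
72 88 [-49.3  49.1]
88 84 [-48.3  48.5]
104 89 [-49.   50.4]
120 95 [-48.5  51.2]
136 22 [-43.2  46.9]
```

```bash
python3 -m handwheel '[[[5,-0.2,0,0,0,0,0],[5,-0.2,0,0,0,0,0],[5,-0.2,0,0,0,0,0],[5,-0.2,0,0,0,0,0],[5,-0.2,0,0,0,0,0],[5,-0.2,0,0,0,0,0],[5,-0.2,0,0,0,0,0],[5,-0.2,0,0,0,0,0],[5,-0.2,0,0,0,0,0]]]';  python3 -m handwheel '[[[5,-0.1,0,0,0,0,0],[5,-0.1,0,0,0,0,0],[5,-0.1,0,0,0,0,0],[5,-0.1,0,0,0,0,0],[5,-0.1,0,0,0,0,0],[5,-0.1,0,0,0,0,0]]]';python3 box.py 30
```

```text
clock: 11.08
ee_pos: [0.5554, 0.0845, 0.0487]
tool_rot: [-0.0, 0.686, 0.728, 0.0]
wrist_force: [-1.0, 1.9, 0.2]
width: 0.0504
gripper_force: 0.4
clock: 11.82
ee_pos: [0.5557, 0.0787, 0.0487]
tool_rot: [-0.0, 0.686, 0.728, 0.0]
wrist_force: [0.5, 0.9, -0.6]
width: 0.0501
gripper_force: 0.5
tcp dock [-71.5  -1.4] [0.5557 0.0787 0.0487] [ 0.46  0.93 -0.62] 11.825
box 1250 x 30.0..150.6 width 98.2 slope 0.0011 y at lid 0.9 edge slopes [-0.0085  0.0106]
guides 120 [-65.2  -7.3  31.6  64.3]
plate 123 [172.1413954  -51.04019602] [184.70194495  51.33404327] [3.59402034e-03 1.78253630e+02]
```

```bash
python3 -m handwheel '[[[5,-0.15,0,0,0,0,0],[5,-0.15,0,0,0,0,0],[5,-0.15,0,0,0,0,0],[5,-0.15,0,0,0,0,0],[5,-0.15,0,0,0,0,0],[5,-0.15,0,0,0,0,0],[5,-0.15,0,0,0,0,0],[5,-0.15,0,0,0,0,0]]]'; python3 -m handwheel '[[[5,-0.1,0,0,0,0,0],[5,-0.1,0,0,0,0,0],[5,-0.1,0,0,0,0,0],[5,-0.1,0,0,0,0,0],[5,-0.1,0,0,0,0,0],[5,-0.1,0,0,0,0,0]]]';python3 box.py 55
```

```text
clock: 12.88
ee_pos: [0.5564, 0.0667, 0.0487]
tool_rot: [-0.0, 0.686, 0.728, -0.0]
wrist_force: [0.2, 0.2, -0.4]
width: 0.0502
gripper_force: 0.6
clock: 13.62
ee_pos: [0.5568, 0.0607, 0.0487]
tool_rot: [-0.0, 0.686, 0.728, 0.0]
wrist_force: [0.5, 1.2, 0.7]
width: 0.0498
gripper_force: 0.7
tcp dock [-53.5  -1.5] [0.5568 0.0607 0.0487] [0.48 1.24 0.71] 13.625
box 1163 x 55.2..165.9 width 98.2 slope -0.0023 y at lid 0.9 edge slopes [ 0.0003 -0.0049]
guides 93 [-65.2  -9.8  39.2  64.1]
plate 130 [168.00789427 -51.4034576 ] [184.5717406   51.15165187] [-6.62209353e-03  1.77890340e+02]
```

Lid at about 166 mm, square and centred. Now I'll feel for the plate in small steps.

```bash
for i in 1 ; do python3 -m handwheel '[[[5,-0.05,0,0,0,0,0],[5,-0.05,0,0,0,0,0],[5,-0.05,0,0,0,0,0],[5,-0.05,0,0,0,0,0],[5,-0.05,0,0,0,0,0],[5,-0.05,0,0,0,0,0]]]' | grep -E "ee_pos|wrist"; done;  python3 -m handwheel '[[[5,-0.05,0,0,0,0,0],[5,-0.05,0,0,0,0,0]]]'| grep -E "ee_pos|wrist"; python3 -m handwheel '[[[5,-0.05,0,0,0,0,0],[5,-0.05,0,0,0,0,0]]]'| grep -E "ee_pos|wrist"
```

```text
ee_pos: [0.557, 0.0578, 0.0487]
wrist_force: [0.3, 1.7, 1.7]
ee_pos: [0.557, 0.0567, 0.0487]
wrist_force: [0.1, 1.9, 0.6]
ee_pos: [0.5571, 0.0558, 0.0487]
wrist_force: [-0.4, 4.3, 0.5]
```

```bash
python3 -m handwheel '[[[5,0,0,0,0,0,0]]]'| grep -E "ee_pos|wrist"; python3 -m handwheel '[[[5,-0.03,0,0,0,0,0],[5,0,0,0,0,0,0]]]'| grep -E "ee_pos|wrist"; python3 -m handwheel '[[[5,-0.03,0,0,0,0,0],[5,0,0,0,0,0,0]]]'| grep -E "ee_pos|wrist"
```

```text
ee_pos: [0.5571, 0.0558, 0.0487]
wrist_force: [-0.4, 2.2, 1.7]
ee_pos: [0.5571, 0.0558, 0.0487]
wrist_force: [-0.1, 3.9, 1.1]
ee_pos: [0.5571, 0.0558, 0.0487]
wrist_force: [0.2, 5.0, 1.8]
```

```bash
python3 -m handwheel '[[[5,-0.04,0,0,0,0,0],[5,0,0,0,0,0,0]]]'| grep -E "ee_pos|wrist"; python3 box.py 55; python3 - <<'E'
from bench import env
import cv2
c=env.camera("side"); cv2.imwrite("pics/side2.png",cv2.resize(c["pixels"][170:280,250:400],None,fx=4,fy=4,interpolation=cv2.INTER_CUBIC)[:,:,::-1])
c=env.camera("top"); cv2.imwrite("pics/top5.png",cv2.resize(c["pixels"][155:240,320:420],None,fx=6,fy=6,interpolation=cv2.INTER_CUBIC)[:,:,::-1])
E
```

```text
ee_pos: [0.5571, 0.0558, 0.0487]
wrist_force: [-0.8, 6.5, 0.8]
tcp dock [-48.6  -1.5] [0.5571 0.0558 0.0487] [-0.8   6.53  0.77] 15.8
box 1169 x 55.1..166.0 width 98.5 slope -0.0018 y at lid 1.1 edge slopes [-0.0019 -0.0017]
guides 91 [-65.2 -48.1  54.7  64. ]
plate 156 [168.14261091 -51.09743497] [185.04429147  51.00676508] [-1.35021842e-03  1.76569099e+02]
```

View pics/top5.png

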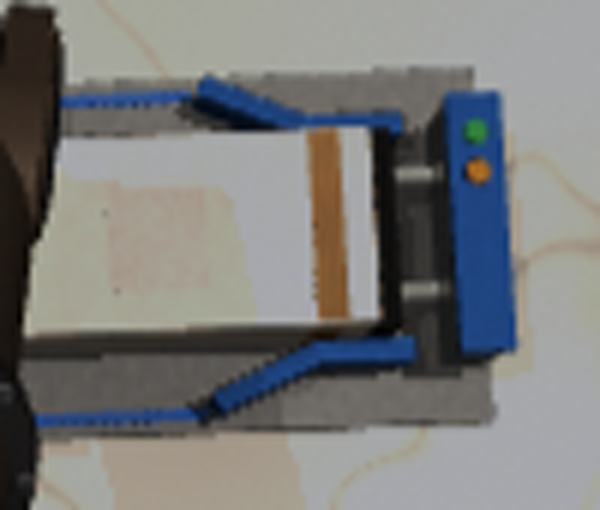

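The lid lies flush against the black plate (crop column ~380) and square between the guides. I'll press at about 4 N per mm of command.

```bash
python3 -m handwheel '[[[5,-0.05,0,0,0,0,0],[5,-0.05,0,0,0,0,0],[5,-0.05,0,0,0,0,0],[5,0,0,0,0,0,0]]]'| grep -E "ee_pos|wrist"; python3 -m handwheel '[[[5,-0.04,0,0,0,0,0],[5,0,0,0,0,0,0]]]'| grep -E "ee_pos|wrist"; python3 -m handwheel '[[[5,0,0,0,0,0,0]]]'| grep -E "ee_pos|wrist"
```

```text
ee_pos: [0.5571, 0.0558, 0.0488]
wrist_force: [-0.3, 10.2, 2.1]
ee_pos: [0.557, 0.0558, 0.0488]
wrist_force: [-0.4, 11.3, 1.6]
ee_pos: [0.5571, 0.0558, 0.0488]
wrist_force: [-1.2, 12.1, 2.3]
```

```bash
python3 -m handwheel '[[[5,-0.05,0,0,0,0,0],[5,-0.05,0,0,0,0,0],[5,-0.02,0,0,0,0,0],[5,0,0,0,0,0,0]]]'| grep -E "ee_pos|wrist"; python3 -m handwheel '[[[5,0,0,0,0,0,0],[5,0,0,0,0,0,0],[5,0,0,0,0,0,0],[5,0,0,0,0,0,0]]]'| grep -E "ee_pos|wrist"; python3 -m handwheel '[[[5,0,0,0,0,0,0],[5,0,0,0,0,0,0],[5,0,0,0,0,0,0],[5,0,0,0,0,0,0],[5,0,0,0,0,0,0],[5,0,0,0,0,0,0]]]'| grep -E "ee_pos|wrist"; python3 box.py 55
```

```text
ee_pos: [0.557, 0.0558, 0.0488]
wrist_force: [-2.0, 15.7, 2.2]
ee_pos: [0.557, 0.0558, 0.0488]
wrist_force: [-1.2, 15.8, 2.3]
ee_pos: [0.5571, 0.0558, 0.0488]
wrist_force: [-1.2, 16.5, 2.9]
tcp dock [-48.6  -1.5] [0.5571 0.0558 0.0488] [-1.17 16.5   2.93] 18.575
box 1168 x 55.0..165.9 width 98.6 slope -0.0013 y at lid 0.9 edge slopes [-0.0004 -0.0022]
guides 86 [-64.9 -48.   54.8  63.7]
plate 158 [168.01916778 -50.9081513 ] [184.58686618  51.17782289] [-6.91838691e-03  1.76465071e+02]
```

Held for 1.4 s at 15.5–16.5 N. Now backing off straight.

```bash
python3 -m handwheel '[[[5,0.1,0,0,0,0,0],[5,0.1,0,0,0,0,0],[5,0.2,0,0,0,0,0],[5,0.3,0,0,0,0,0],[5,0.5,0,0,0,0,0],[5,1,0,0,0,0,0],[5,2,0,0,0,0,0],[5,3,0,0,0,0,0],[5,3,0,0,0,0,0],[5,3,0,-2,0,0,0],[5,2,0,-4,0,0,0],[5,0,0,-4,0,0,0],[5,0,0,0,0,0,0],[5,0,0,0,0,0,0]]]'; python3 box.py -35
```

```text
clock: 20.38
ee_pos: [0.5476, 0.2044, 0.1483]
tool_rot: [-0.0, 0.685, 0.728, -0.0]
wrist_force: [-0.6, -0.1, -0.2]
width: 0.0497
gripper_force: 0.0
tcp dock [-197.4   -2. ] [0.5476 0.2044 0.1483] [-0.59 -0.09 -0.23] 20.375
box 2094 x -34.9..165.8 width 98.3 slope 0.0015 y at lid 1.0 edge slopes [-0.0007  0.0036]
guides 87 [-65.4 -33.4  57.6  64. ]
plate 145 [168.29741292 -51.49835386] [184.39378186  50.36637563] [3.46056925e-03 1.76492304e+02]
```

View pics/box.png

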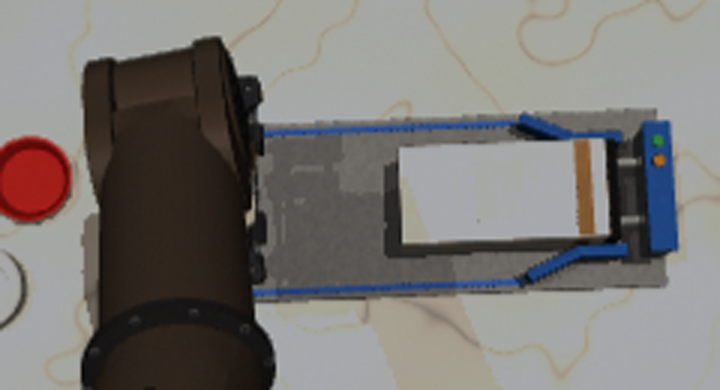

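The carton (crop columns 400–610) is flush on the plate and square, and the gripper is clear of it.

```bash
python3 -c "
from bench import env
print(env.hand_in())"
```

```text
the job is handed in; nothing more can be done
None
```

The carton is tipped and slid home, its lid square against the end plate; I pressed it at 15.5–16.5 N (wrist reading) for over a second, backed away and handed in at about 20 s, but no verdict came back.

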